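# Unstack the solder spools into their trays

### The job

Take the stack of four solder spools apart and stand each one upright and flat in the round tray of its own size: the smallest spool in the smallest tray, and so on up to the biggest spool in the biggest tray. Set them down rather than dropping them, never let one topple, and leave the circuit board and the flux bottle where they are.

Things in the scene. Friction and masses are not known exactly. Their poses are not given: they have to be found in the camera images.
- spool_xl: The biggest of four upright solder spools (green plastic rims, silver wire), at the start at the bottom of the stack, standing on the bench mat: 66 mm diameter, 50 mm tall, about 500 g (it varies by a fifth). Each rim is 5 mm thick; between the rims the wire winding is 4 mm less in diameter. Flat top and bottom. Origin: centre of its underside; z axis up along its height.
- spool_large: The second biggest of four upright solder spools (green plastic rims, silver wire), at the start standing on spool_xl: 52 mm diameter, 42 mm tall, about 280 g (it varies by a fifth). Each rim is 5 mm thick; between the rims the wire winding is 4 mm less in diameter. Flat top and bottom. Origin: centre of its underside; z axis up along its height.
- spool_medium: The third biggest of four upright solder spools (green plastic rims, silver wire), at the start standing on spool_large: 40 mm diameter, 36 mm tall, about 140 g (it varies by a fifth). Each rim is 5 mm thick; between the rims the wire winding is 4 mm less in diameter. Flat top and bottom. Origin: centre of its underside; z axis up along its height.
- spool_small: The smallest of four upright solder spools (green plastic rims, silver wire), at the start on top of the stack: 28 mm diameter, 30 mm tall, about 60 g (it varies by a fifth). Each rim is 5 mm thick; between the rims the wire winding is 4 mm less in diameter. Flat top and bottom. Origin: centre of its underside; z axis up along its height.
- tray_xl: The biggest of four shallow round grey plastic trays, fixed to the bench, the place of spool_xl: 94 mm outside diameter, rim 4 mm thick and 6 mm high above the bench, seat 86 mm in diameter inside the rim, seat floor 3 mm above the bench. Origin: centre of its underside, at bench height; z up.
- tray_large: The second biggest of four shallow round grey plastic trays, fixed to the bench, the place of spool_large: 80 mm outside diameter, rim 4 mm thick and 6 mm high above the bench, seat 72 mm in diameter inside the rim, seat floor 3 mm above the bench. Origin: centre of its underside, at bench height; z up.
- tray_medium: The third biggest of four shallow round grey plastic trays, fixed to the bench, the place of spool_medium: 68 mm outside diameter, rim 4 mm thick and 6 mm high above the bench, seat 60 mm in diameter inside the rim, seat floor 3 mm above the bench. Origin: centre of its underside, at bench height; z up.
- tray_small: The smallest of four shallow round grey plastic trays, fixed to the bench, the place of spool_small: 56 mm outside diameter, rim 4 mm thick and 6 mm high above the bench, seat 48 mm in diameter inside the rim, seat floor 3 mm above the bench. Origin: centre of its underside, at bench height; z up.
- board: Bystander: a small loose green circuit board lying flat, 60 x 45 mm, 5 mm thick with parts up to 13 mm high, 60 g. Origin: centre of its underside; x along its 60 mm side.
- flux: Bystander: a small loose clear bottle with a white cap, standing, 32 mm diameter, 80 mm tall, 90 g. Origin: centre of its underside; z up.
Mind the look-alikes: they are no part of the job. What is shaped like the spool_xl but purple is not meant.

How it is judged:
By the outcome, as a careful person would: the job done as asked, in the order asked, and still so for the second after the job is handed in, with the robot touching nothing.
It also fails if it takes over 128 s, if anything falls off the work surface, if the arm or the gripper's body presses on something with over 40 N, if the wrist force passes 120 N, or if a joint passes its speed limit or range.

### The arm

A 6-joint arm with a two-finger parallel gripper is mounted at the origin on the work surface. World frame = base frame: x ahead of the robot, y to its left, z up, the work surface at z = 0. Lengths are in m, angles in rad, forces in N, time in s.
With the tool pointing down it reaches from about 0.25 to 0.775 m from the base axis. Payload 4 kg.
Tool frame: the origin (TCP) lies between the finger pads; the fingertips stand 14 mm ahead of it and the grasp point (between the pads) lies 5 mm behind it (nose_length is the distance from the TCP to the fingertips, in m); z points along the fingers, y is the line along which they close (so a half turn about z gives the same grasp; the last joint's range is limited). The gripper opens to 94 mm and grips with 3 to 60 N. Pads are 16 mm wide; open, the fingers measure 119 mm over their backs; the gripper's body (75 mm by 177 mm) begins 78 mm behind the grasp point.
Start: joints at [-1.237, 0.087, 1.371, -0, 1.684, -0.103], TCP at [0.233, -0.498, 0.22] pointing down, gripper open.
Joint ranges: [-3.1, 3.1], [-0.76, 2.03], [0.27, 2.55], [-1.08, 4.22], [0.17, 2.65], [-2.57, 2.57]. Speed limits (rad/s): [2.79, 2.79, 3.14, 3.14, 3.14, 3.14].

### API

Orientations are given as [roll, pitch, yaw] about the fixed x, y, z axes, in that order (R = Rz(yaw) Ry(pitch) Rx(roll)).
In Python, from bench import * gives the robot as it stands.
- The arm moves only by the tool move_arm, never from a script. Its argument "steps" is one flat list of numbers, 7 for each row, row after row: the turn, a rotation vector about the world's x, y, z in rad, then the shift along the world's x, y, z in m, then the opening, from 0 (shut) to 1 (fully open). A call has 1 to 12 rows; each row is the pose to reach, as a shift and turn from the pose commanded when the call began; what a row does not reach only later rows make up. A row lasts 1/10 s, in which the tool goes at most 50 mm and 8.59 degrees, less where a joint would pass 70% of its speed; a pose out of reach is approached as far as the arm can. A call with a gripper value outside its range is refused whole. The fingers move at their own pace and stop on an object; the grip force is fixed at half the most. Time passes only in rows, so rows that repeat a pose let the fingers close. It gives the time, the measured TCP pose, the force, the opening and the grip force at its end, in the units of the state.
- get_obs(): the state, without advancing time (a new reading comes with each control period).
- snapshot(name): name is "scene" or "side" or "wrist"; returns (picture, depth): 384x512x3 uint8, red, green, blue; 384x512 float32, m along the optical axis (not along the pixel's ray), 0 where there is no reading.
- camera_model(name): a dict with "fx", "fy", "cx", "cy" (pixels), "rvec" (rotation vector, rad) and "tvec" (3), from world to camera coordinates, as OpenCV has them. Camera axes: x right, y down, z forward; pixel columns grow to the right and rows downward; lengths in m; the calibration is good to about 2 mm. A picture is of the moment at which its call begins: read the wrist's pose just before it. camera_model takes no time and is no camera call; for the wrist camera it gives the pose at the moment of the call.
- close_job(): hands the job in; it is judged then, once.
Trained networks look in the newest picture that a camera, given by its name, has taken for a name from the list of things; names that differ only in an ending like _2 or _b are one class to them, and where a whole thing is asked for, a point or a joint stands for the part that bears it (a point fixed in the world has none). Each returns a list of dicts, best first, with "score" (0 to 1); they miss things now and then, are a little off and sometimes report something else, mostly with a low value. They report only what shows in the picture. A call takes as long as a camera call. They do not tell look-alikes from the thing itself.
- silhouettes(camera, target): "pixels" (384x512 bool, what is visible of it) and "uv" ([column, row] in pixels, amid what is visible of it).
- spot_point(camera, target): "uv" ([column, row] in pixels: a listed point, or the origin of a listed thing).
The state is a dict: "time": time; "joint_positions": joint angles; "qvel": joint speeds; "joint_torque": joint torques, N m; "tool_pos": TCP position; "ee_rot": TCP orientation; "wrist_force": force on the tool from outside, world axes, zero at the start; "wrist_torque": the same for the moment, N m; "width": finger opening in m; "finger_force": force on a finger pad.
Only numpy, scipy, OpenCV 4.12 (cv2) and the standard library are available. Lean on these libraries where they do the work, as an engineer would, in place of code of your own. Each camera call takes 0.05 s, during which the arm holds its last target. There are 200 camera calls.

## Working session

There is one attempt and no reset: what is moved stays moved. The work goes in short steps, Python scripts to look and compute and a tool call to move; the robot and the scene stay as the last step left them, time stands still between calls to the robot, and variables do not carry over. Pictures are saved under pics/ and viewed, at most 14 in all, crops included, and the job is handed in when it is done.

Besides the shell and the picture viewer there is one more tool, called after ">>>" by a JSON object that holds its "fn" and its "kwargs", one argument or row to a line. move_arm: Moves the arm, as the interface text tells. Its arguments: {"type":"object","properties":{"steps":{"type":"array"}},"required":["steps"]}

```bash
mkdir -p pics; cat > h.py <<'E'
from bench import *
import numpy as np, cv2
def cam(n):
    m=camera_model(n);R=cv2.Rodrigues(np.array(m["rvec"],float))[0];return m,R,np.array(m["tvec"],float)
def cloud(n,d):
    m,R,t=cam(n);v,u=np.mgrid[:384,:512]
    P=np.stack([(u-m["cx"])/m["fx"]*d,(v-m["cy"])/m["fy"]*d,d],-1)
    return (P-t)@R
def save(name,a): cv2.imwrite("pics/"+name,cv2.cvtColor(a,cv2.COLOR_RGB2BGR))
E
python3 - <<'E'
from h import *
o=get_obs();print({k:np.round(v,3) for k,v in o.items()})
ims=[]
for c in ("scene","side"):
    p,d=snapshot(c);save(c+"0.png",p);P=cloud(c,d);np.save(c+"0.npy",P);ims.append(p)
    for n in "spool_xl spool_large spool_medium spool_small tray_xl tray_large tray_medium tray_small board flux".split():
        for s in silhouettes(c,n)[:3]:
            m=s["pixels"]&(d>0);q=P[m]
            if len(q)==0: continue
            z=np.percentile(q[:,2],97); top=q[q[:,2]>z-.004]
            print(c,n,round(s["score"],2),np.round(s["uv"]),m.sum(),"z",np.round(z,3),"topmid",np.round((top.min(0)+top.max(0))/2,3)[:2],"ext",np.round(np.ptp(top,axis=0),3)[:2],)
E
```

```text
{'time': np.float64(0.0), 'joint_positions': array([-1.237,  0.088,  1.372, -0.   ,  1.684, -0.103]), 'qvel': array([-0.001, -0.   , -0.001, -0.001, -0.001, -0.   ]), 'joint_torque': array([ 0.0000e+00, -3.4018e+01, -3.0243e+01,  7.2000e-02,  3.3000e-02,
       -0.0000e+00]), 'tool_pos': array([ 0.232, -0.498,  0.218]), 'ee_rot': array([-3.139, -0.   ,  0.437]), 'wrist_force': array([-0.651, -0.041,  0.279]), 'wrist_torque': array([ 0.004, -0.021,  0.02 ]), 'finger_force': np.float64(0.0), 'width': np.float64(0.094)}
scene spool_xl 0.9 [174. 147.] 394 z 0.052 topmid [ 0.473 -0.282] ext [0.06 0.06]
scene spool_xl 0.9 [209. 126.] 569 z 0.053 topmid [ 0.366 -0.237] ext [0.063 0.063]
scene spool_large 0.54 [170. 138.] 256 z 0.094 topmid [ 0.481 -0.281] ext [0.029 0.048]
scene spool_medium 0.57 [169. 122.] 223 z 0.131 topmid [ 0.473 -0.284] ext [0.035 0.04 ]
scene spool_small 0.62 [168. 112.] 162 z 0.161 topmid [ 0.468 -0.282] ext [0.03  0.026]
scene tray_xl 0.93 [291. 265.] 1299 z 0.008 topmid [0.639 0.158] ext [0.093 0.092]
scene tray_xl 0.3 [169. 108.] 188 z 0.161 topmid [ 0.468 -0.282
[... 827 characters left out ...]
 topmid [ 0.469 -0.283] ext [0.026 0.028]
side tray_xl 0.75 [270. 190.] 538 z 0.008 topmid [0.639 0.156] ext [0.09  0.093]
side tray_large 0.63 [211. 236.] 713 z 0.008 topmid [0.466 0.013] ext [0.079 0.081]
side tray_medium 0.97 [305. 272.] 680 z 0.008 topmid [ 0.639 -0.15 ] ext [0.067 0.068]
side tray_small 0.55 [200. 164.] 149 z 0.008 topmid [0.474 0.324] ext [0.05  0.053]
side tray_small 0.45 [333. 204.] 331 z 0.082 topmid [0.763 0.01 ] ext [0.013 0.013]
side board 0.9 [219. 286.] 336 z 0.016 topmid [ 0.452 -0.209] ext [0.015 0.159]
side flux 0.54 [333. 203.] 348 z 0.082 topmid [0.764 0.011] ext [0.016 0.014]
side flux 0.21 [239. 346.] 1035 z 0.052 topmid [ 0.471 -0.291] ext [0.064 0.053]
```

```bash
python3 -c "
import cv2,numpy as np
a=cv2.imread('pics/scene0.png');b=cv2.imread('pics/side0.png')
cv2.imwrite('pics/both.png',cv2.resize(np.vstack([a,b]),(400*1,600)) if 0 else np.hstack([cv2.resize(a,(400,300)),cv2.resize(b,(400,300))]))"
```

```text
(no output)
```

View pics/scene0.png

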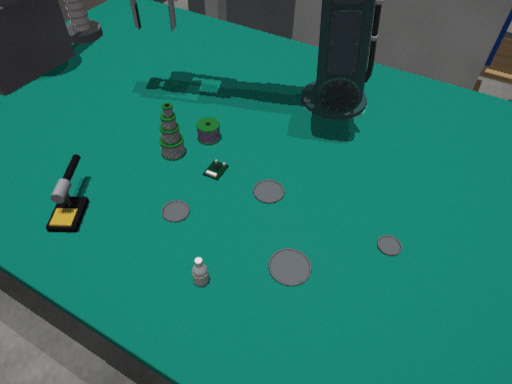

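View pics/side0.png

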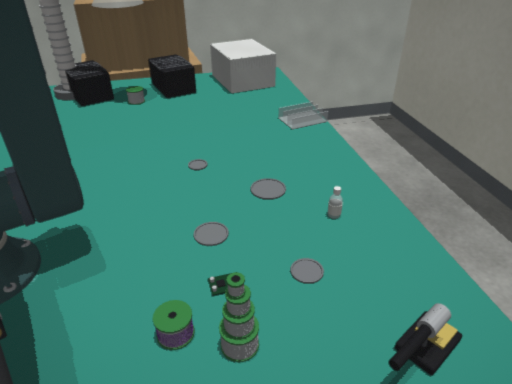

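The scene picture shows the stack at about (170,130) and trays at medium (176,211), large (269,191), xl (290,266) and small (390,246). The board is at (215,169) and the flux bottle at (200,272).

What could be taken for spool_xl:
- the stack's base, with silver wire, at scene (173,148)
- a purple-wound spool at scene (208,131), side (174,325)
- a far grey one at side (135,95)

I choose the silver base of the stack. Next I'll check it in a crop and refine the centres.

```bash
cat >> h.py <<'E'
from scipy.optimize import least_squares
def rimfit(P,c0,z,r,dz=.004):
    # points on a top disc of known radius: fit circle to outer edge (max radius per angular bin)
    q=P[(abs(P[...,2]-z)<dz)&(np.hypot(P[...,0]-c0[0],P[...,1]-c0[1])<r+.008)]
    c=np.array(c0,float)
    for _ in range(5):
        v=q[:,:2]-c;a=np.arctan2(v[:,1],v[:,0]);rr=np.hypot(*v.T);b=((a+np.pi)/(2*np.pi)*24).astype(int)%24
        e=np.array([q[b==k][np.argmax(rr[b==k])][:2] for k in range(24) if (b==k).sum()])
        c=least_squares(lambda p:np.hypot(*(e-p).T)-r,c,loss="soft_l1",f_scale=.002).x
    return c,len(q),len(e)
E
python3 - <<'E'
from h import *
a=cv2.imread('pics/scene0.png')[90:175,140:250];b=cv2.imread('pics/side0.png')[260:375,140:280]
cv2.imwrite('pics/crop.png',np.hstack([cv2.resize(a,(388,300),interpolation=2),cv2.resize(b,(365,300),interpolation=2)]))
for c in("scene","side"):
    P=np.load(c+"0.npy")
    m=(P[...,0]>.3)&(P[...,0]<.7)&(abs(P[...,1])<.3);z=P[m][:,2];print("bench",np.median(z),"z lims")
    zb=np.median(z)
    for n,r,h in(("s",.014,.158),("m",.02,.128),("l",.026,.092),("xl",.033,.05)):
        print(c,n,[np.round(x,4) for x in rimfit(P,(.471,-.284),h+zb,r)])
    q=P[(np.hypot(P[...,0]-.47,P[...,1]+.284)<.01)&(P[...,2]>.15)][:,2];print("top",np.percentile(q,[10,50,90]))
    for n,ct,r in(("ts",(.472,.326),.028),("tm",(.638,-.149),.034),("tl",(.465,.013),.04),("txl",(.639,.157),.047)):
        print(n,[np.round(x,4) for x in rimfit(P,ct,zb+.0055,r,.0025)])
E
```

```text
bench 0.0009996472337508698 z lims
scene s [array([ 0.4681, -0.2818]), np.int64(70), np.int64(22)]
scene m [array([ 0.4698, -0.2834]), np.int64(79), np.int64(17)]
scene l [array([ 0.4699, -0.2838]), np.int64(92), np.int64(19)]
scene xl [array([ 0.4701, -0.284 ]), np.int64(129), np.int64(18)]
top [0.15790858 0.15904618 0.16057222]
ts [array([0.4722, 0.3265]), np.int64(210), np.int64(24)]
tm [array([ 0.6374, -0.1492]), np.int64(289), np.int64(24)]
tl [array([0.465 , 0.0126]), np.int64(348), np.int64(24)]
txl [array([0.6378, 0.158 ]), np.int64(538), np.int64(24)]
bench 0.0014404580531495838 z lims
side s [array([ 0.4701, -0.2828]), np.int64(221), np.int64(24)]
side m [array([ 0.4724, -0.2837]), np.int64(237), np.int64(19)]
side l [array([ 0.4721, -0.2847]), np.int64(309), np.int64(18)]
side xl [array([ 0.4717, -0.2847]), np.int64(402), np.int64(17)]
top [0.1580118  0.15910731 0.16038864]
ts [array([0.4732, 0.3268]), np.int64(107), np.int64(24)]
tm [array([ 0.6392, -0.1498]), np.int64(380), np.int64(24)]
tl [array([0.4662, 0.0122]), np.int64(349), np.int64(24)]
txl [array([0.6397, 0.1574]), np.int64(366), np.int64(24)]
```

View pics/crop.png

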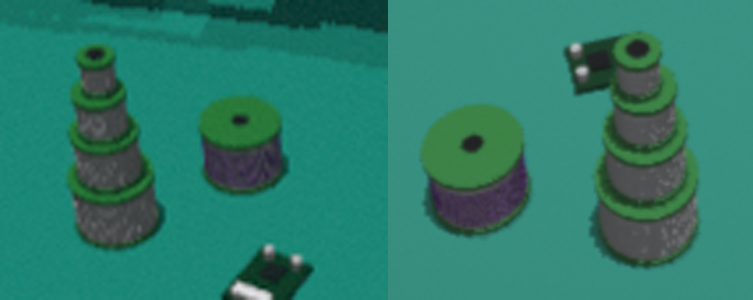

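The crop confirms it: the stack has silver wire and the purple spool stands apart beside it. I'll move above the stack.

>>> {"fn": "move_arm", "kwargs": {
  "steps": [0,0,0,0.03,0.027,0,1,0,0,0,0.06,0.054,0,1,0,0,0,0.09,0.081,0,1,0,0,0,0.12,0.108,0,1,0,0,0,0.15,0.135,0,1,0,0,0,0.18,0.162,0,1,0,0,0,0.205,0.189,0,1,0,0,0,0.225,0.205,0,1,0,0,0,0.236,0.216,0,1,0,0,0,0.236,0.216,0,1,0,0,0,0.236,0.216,0,1]
}}

```text
time: 2.2
tool_pos: [0.4682, -0.2829, 0.2194]
ee_rot: [3.141, 0.001, 0.437]
wrist_force: [-0.0, -0.5, -0.4]
width: 0.094
finger_force: 0.0
```

```bash
cat >> h.py <<'E'
def wlook(name,targets):
    o=get_obs();m,R,t=cam("wrist");p,d=snapshot("wrist");v,u=np.mgrid[:384,:512]
    P=(np.stack([(u-m["cx"])/m["fx"]*d,(v-m["cy"])/m["fy"]*d,d],-1)-t)@R;P[d==0]=9
    save(name,p);print("tcp",np.round(o["tool_pos"],4),np.round(o["ee_rot"],3),"F",np.round(o["wrist_force"],2),"w",round(o["width"],4),o["time"])
    for n,c,z,r in targets: print(n,[np.round(x,4) for x in rimfit(P,c,z,r)])
    return P
E
python3 - <<'E'
from h import *
P=wlook("w1.png",[("s",(.469,-.282),.159,.014),("m",(.471,-.2835),.129,.02),("l",(.471,-.284),.093,.026),("xl",(.471,-.284),.051,.033)])
E
```

```text
tcp [ 0.4682 -0.2829  0.2194] [3.141e+00 1.000e-03 4.370e-01] F [-0.01 -0.48 -0.36] w 0.094 2.2
s [array([ 0.4702, -0.2828]), np.int64(884), np.int64(24)]
m [array([ 0.4722, -0.2836]), np.int64(701), np.int64(18)]
l [array([ 0.4715, -0.2848]), np.int64(584), np.int64(17)]
xl [array([ 0.4713, -0.2853]), np.int64(653), np.int64(16)]
```

View pics/w1.png

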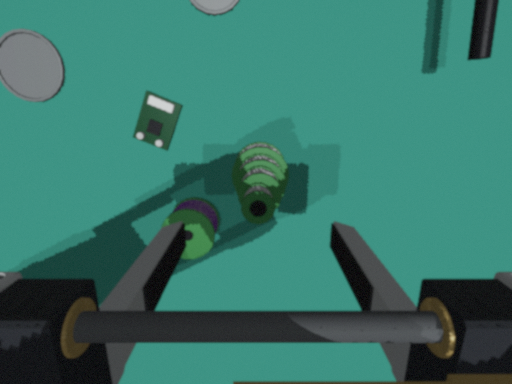

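The wrist view shows the stack with the small spool's hub at (258,208), between the finger directions; the purple spool at (190,232) is clear. I'll descend and grip.

>>> {"fn": "move_arm", "kwargs": {
  "steps": [0,0,0,0.001,0,-0.015,0.8,0,0,0,0.001,0,-0.03,0.7,0,0,0,0.001,0,-0.045,0.6,0,0,0,0.001,0,-0.058,0.6,0,0,0,0.001,0,-0.068,0.6,0,0,0,0.001,0,-0.072,0.6,0,0,0,0.001,0,-0.072,0.5,0,0,0,0.001,0,-0.072,0.4,0,0,0,0.001,0,-0.072,0.32,0,0,0,0.001,0,-0.072,0.25,0,0,0,0.001,0,-0.072,0.2,0,0,0,0.001,0,-0.072,0.2]
}}

```text
time: 3.45
tool_pos: [0.47, -0.2825, 0.1483]
ee_rot: [3.14, -0.001, 0.437]
wrist_force: [-1.3, 0.4, 2.2]
width: 0.0265
finger_force: 30.0
```

>>> {"fn": "move_arm", "kwargs": {
  "steps": [0,0,0,0,0,0.004,0.2,0,0,0,0,0,0.012,0.2,0,0,0,0,0,0.024,0.2,0,0,0,0,0.005,0.036,0.2,0,0,0,0,0.015,0.045,0.2,0,0,0,0,0.035,0.05,0.2,0,0,0,0,0.06,0.05,0.2,0,0,0,0.001,0.09,0.05,0.2,0,0,0,0.001,0.12,0.05,0.2,0,0,0,0.002,0.15,0.045,0.2,0,0,0,0.002,0.18,0.04,0.2,0,0,0,0.002,0.21,0.035,0.2]
}}

```text
time: 4.65
tool_pos: [0.4715, -0.0705, 0.1834]
ee_rot: [3.141, -0.001, 0.437]
wrist_force: [-0.4, 0.5, 0.3]
width: 0.0263
finger_force: 30.0
```

>>> {"fn": "move_arm", "kwargs": {
  "steps": [0,0,0,0,0.03,-0.005,0.2,0,0,0,0,0.06,-0.015,0.2,0,0,0,0,0.09,-0.025,0.2,0,0,0,0,0.12,-0.04,0.2,0,0,0,0,0.15,-0.055,0.2,0,0,0,0,0.18,-0.07,0.2,0,0,0,0,0.21,-0.08,0.2,0,0,0,0,0.24,-0.09,0.2,0,0,0,0,0.27,-0.1,0.2,0,0,0,0,0.3,-0.105,0.2,0,0,0,0,0.33,-0.11,0.2,0,0,0,0.001,0.355,-0.115,0.2]
}}

```text
time: 5.85
tool_pos: [0.4721, 0.2849, 0.0682]
ee_rot: [-3.141, -0.001, 0.438]
wrist_force: [0.4, -0.3, 0.6]
width: 0.0267
finger_force: 30.0
```

>>> {"fn": "move_arm", "kwargs": {
  "steps": [0,0,0,0,0.02,0,0.2,0,0,0,0,0.034,0,0.2,0,0,0,0,0.042,0,0.2,0,0,0,0,0.044,0,0.2,0,0,0,0,0.044,0,0.2,0,0,0,0,0.044,0,0.2]
}}

```text
time: 6.45
tool_pos: [0.4728, 0.3259, 0.0677]
ee_rot: [3.141, 0.0, 0.436]
wrist_force: [0.2, 0.6, -0.2]
width: 0.0264
finger_force: 30.0
```

```bash
python3 - <<'E'
from h import *
P=wlook("w2.png",[("ts",(.4727,.3267),.006,.028)])
E
```

```text
tcp [0.4728 0.3259 0.0677] [3.141 0.    0.436] F [ 0.19  0.57 -0.18] w 0.0264 6.45
ts [array([0.4756, 0.3277]), np.int64(2138), np.int64(24)]
```

View pics/w2.png

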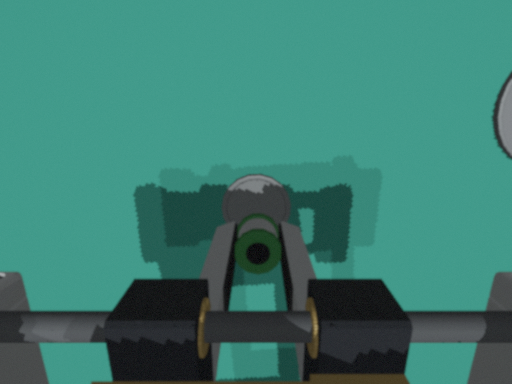

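The wrist view shows the spool held upright at (258,250), with the tray just under it at (256,200). Lowering.

>>> {"fn": "move_arm", "kwargs": {
  "steps": [0,0,0,0,0,-0.012,0.2,0,0,0,0,0,-0.024,0.2,0,0,0,0,0,-0.033,0.2,0,0,0,0,0,-0.038,0.2,0,0,0,0,0,-0.041,0.2,0,0,0,0,0,-0.043,0.2,0,0,0,0,0,-0.044,0.2,0,0,0,0,0,-0.044,0.2]
}}

```text
time: 7.3
tool_pos: [0.4728, 0.3268, 0.0237]
ee_rot: [3.142, -0.0, 0.437]
wrist_force: [-0.4, -0.3, -0.7]
width: 0.0267
finger_force: 30.0
```

>>> {"fn": "move_arm", "kwargs": {
  "steps": [0,0,0,0,0,-0.0005,0.2,0,0,0,0,0,-0.001,0.2,0,0,0,0,0,-0.001,0.2]
}}

```text
time: 7.6
tool_pos: [0.4731, 0.3269, 0.0233]
ee_rot: [3.142, -0.001, 0.437]
wrist_force: [-0.9, 0.1, 1.5]
width: 0.0265
finger_force: 30.0
```

Contact is beginning. Half a millimetre more, then open slowly.

>>> {"fn": "move_arm", "kwargs": {
  "steps": [0,0,0,0,0,-0.0005,0.2,0,0,0,0,0,-0.0005,0.2,0,0,0,0,0,-0.0005,0.3,0,0,0,0,0,-0.0005,0.34,0,0,0,0,0,-0.0005,0.4,0,0,0,0,0,-0.0005,0.46,0,0,0,0,0,-0.0005,0.5,0,0,0,0,0,0.005,0.5,0,0,0,0,0,0.02,0.5,0,0,0,0,0,0.05,0.6,0,0,0,0,0,0.09,0.8,0,0,0,0,0,0.13,1]
}}

```text
time: 8.8
tool_pos: [0.4725, 0.3265, 0.155]
ee_rot: [3.142, -0.001, 0.437]
wrist_force: [-0.6, 0.2, 0.1]
width: 0.0675
finger_force: 0.0
```

```bash
python3 - <<'E'
from h import *
P=wlook("w3.png",[("s",(.4727,.3267),.034,.014),("ts",(.4727,.3267),.006,.028)])
E
```

```text
tcp [0.4725 0.3265 0.155 ] [ 3.142e+00 -1.000e-03  4.370e-01] F [-0.58  0.23  0.15] w 0.0675 8.8
s [array([0.4732, 0.3264]), np.int64(577), np.int64(24)]
ts [array([0.4738, 0.3269]), np.int64(1176), np.int64(24)]
```

View pics/w3.png

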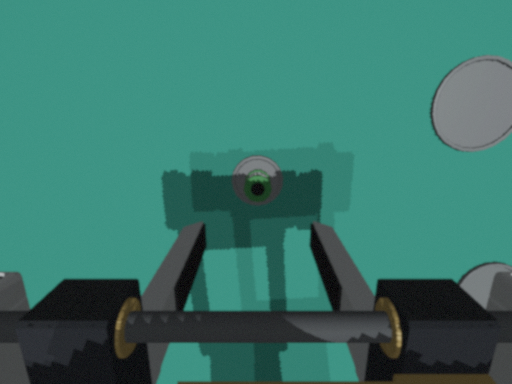

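The small spool stands centred in its tray (258,185). Back for the medium one.

>>> {"fn": "move_arm", "kwargs": {
  "steps": [0,0,0,0,-0.02,0.03,1,0,0,0,0,-0.06,0.03,1,0,0,0,0,-0.1,0.03,1,0,0,0,0,-0.14,0.03,1,0,0,0,0,-0.18,0.03,1,0,0,0,0,-0.22,0.03,1,0,0,0,0,-0.26,0.03,1,0,0,0,0,-0.3,0.03,1,0,0,0,0,-0.34,0.03,1,0,0,0,0,-0.38,0.03,1,0,0,0,0,-0.42,0.03,1,0,0,0,0,-0.46,0.03,1]
}}

```text
time: 10.05
tool_pos: [0.4727, -0.1351, 0.1841]
ee_rot: [3.14, -0.002, 0.437]
wrist_force: [0.5, -0.5, -0.2]
width: 0.0938
finger_force: 0.0
```

>>> {"fn": "move_arm", "kwargs": {
  "steps": [0,0,0,0,-0.04,0,1,0,0,0,0,-0.08,0,1,0,0,0,-0.001,-0.115,0,1,0,0,0,-0.001,-0.14,0,1,0,0,0,-0.001,-0.15,0,1,0,0,0,-0.001,-0.15,0,1,0,0,0,-0.001,-0.15,0,1]
}}

```text
time: 10.75
tool_pos: [0.4719, -0.2825, 0.183]
ee_rot: [-3.142, -0.001, 0.437]
wrist_force: [-0.3, -0.4, -0.5]
width: 0.0938
finger_force: 0.0
```

```bash
python3 - <<'E'
from h import *
P=wlook("w4.png",[("m",(.471,-.2835),.129,.02),("l",(.471,-.284),.093,.026),("xl",(.471,-.284),.051,.033)])
E
```

```text
tcp [ 0.4719 -0.2825  0.183 ] [-3.142e+00 -1.000e-03  4.370e-01] F [-0.28 -0.45 -0.54] w 0.0938 10.75
m [array([ 0.4724, -0.2836]), np.int64(1897), np.int64(24)]
l [array([ 0.4715, -0.2849]), np.int64(734), np.int64(16)]
xl [array([ 0.4714, -0.2851]), np.int64(818), np.int64(16)]
```

>>> {"fn": "move_arm", "kwargs": {
  "steps": [0,0,0,0,-0.0005,-0.015,0.9,0,0,0,0,-0.0005,-0.03,0.8,0,0,0,0,-0.0005,-0.045,0.7,0,0,0,0,-0.0005,-0.057,0.7,0,0,0,0,-0.0005,-0.063,0.7,0,0,0,0,-0.0005,-0.065,0.6,0,0,0,0,-0.0005,-0.065,0.5,0,0,0,0,-0.0005,-0.065,0.45,0,0,0,0,-0.0005,-0.065,0.4,0,0,0,0,-0.0005,-0.065,0.35,0,0,0,0,-0.0005,-0.065,0.3,0,0,0,0,-0.0005,-0.065,0.3]
}}

```text
time: 12.0
tool_pos: [0.472, -0.284, 0.1183]
ee_rot: [3.141, -0.001, 0.437]
wrist_force: [-0.1, 1.5, 3.4]
width: 0.0385
finger_force: 30.0
```

>>> {"fn": "move_arm", "kwargs": {
  "steps": [0,0,0,0,0,0.004,0.3,0,0,0,0,0,0.012,0.3,0,0,0,0,0,0.024,0.3,0,0,0,0.006,0.005,0.034,0.3,0,0,0,0.018,0.015,0.04,0.3,0,0,0,0.035,0.029,0.04,0.3,0,0,0,0.053,0.043,0.038,0.3,0,0,0,0.071,0.057,0.03,0.3,0,0,0,0.089,0.071,0.02,0.3,0,0,0,0.107,0.086,0.008,0.3,0,0,0,0.125,0.101,-0.006,0.3,0,0,0,0.143,0.116,-0.02,0.3]
}}

```text
time: 13.2
tool_pos: [0.6164, -0.1659, 0.0974]
ee_rot: [3.141, -0.001, 0.438]
wrist_force: [0.4, -0.4, -1.7]
width: 0.0387
finger_force: 30.0
```

>>> {"fn": "move_arm", "kwargs": {
  "steps": [0,0,0,0.013,0.01,-0.012,0.3,0,0,0,0.021,0.016,-0.024,0.3,0,0,0,0.0235,0.018,-0.036,0.3,0,0,0,0.0235,0.018,-0.048,0.3,0,0,0,0.0235,0.018,-0.057,0.3,0,0,0,0.0235,0.018,-0.063,0.3,0,0,0,0.0235,0.018,-0.066,0.3,0,0,0,0.0235,0.018,-0.067,0.3,0,0,0,0.0235,0.018,-0.067,0.3]
}}

```text
time: 14.1
tool_pos: [0.6383, -0.1502, 0.031]
ee_rot: [3.141, -0.001, 0.436]
wrist_force: [-0.1, 0.7, -2.2]
width: 0.0389
finger_force: 30.0
```

>>> {"fn": "move_arm", "kwargs": {
  "steps": [0,0,0,0,0,-0.0005,0.3,0,0,0,0,0,-0.001,0.3,0,0,0,0,0,-0.0015,0.3,0,0,0,0,0,-0.0015,0.3]
}}

```text
time: 14.5
tool_pos: [0.6384, -0.1499, 0.0295]
ee_rot: [3.141, -0.001, 0.437]
wrist_force: [-0.6, 0.0, -0.3]
width: 0.0386
finger_force: 30.0
```

>>> {"fn": "move_arm", "kwargs": {
  "steps": [0,0,0,0,0,-0.0005,0.3,0,0,0,0,0,-0.0005,0.3,0,0,0,0,0,-0.0005,0.3]
}}

```text
time: 14.8
tool_pos: [0.6385, -0.1499, 0.0294]
ee_rot: [3.141, -0.001, 0.437]
wrist_force: [0.3, 0.4, 4.3]
width: 0.0386
finger_force: 30.0
```

Seated. Release and rise.

>>> {"fn": "move_arm", "kwargs": {
  "steps": [0,0,0,0,0,0,0.42,0,0,0,0,0,0,0.48,0,0,0,0,0,0,0.54,0,0,0,0,0,0,0.6,0,0,0,0,0,0,0.62,0,0,0,0,0,0.005,0.62,0,0,0,0,0,0.02,0.62,0,0,0,0,0,0.05,0.7,0,0,0,0,0,0.085,0.8,0,0,0,0,0,0.115,1,0,0,0,0,0,0.13,1,0,0,0,0,0,0.13,1]
}}

```text
time: 16.0
tool_pos: [0.6399, -0.1504, 0.163]
ee_rot: [3.136, -0.006, 0.437]
wrist_force: [0.8, 0.2, 0.4]
width: 0.0926
finger_force: 0.0
```

```bash
python3 - <<'E'
from h import *
P=wlook("w5.png",[("m",(.6385,-.1495),.040,.02),("tm",(.6385,-.1495),.006,.034)])
E
```

```text
tcp [ 0.6399 -0.1504  0.163 ] [ 3.136 -0.006  0.437] F [0.79 0.17 0.36] w 0.0926 16.0
m [array([ 0.6391, -0.1501]), np.int64(1175), np.int64(24)]
tm [array([ 0.6396, -0.1503]), np.int64(1350), np.int64(24)]
```

View pics/w5.png

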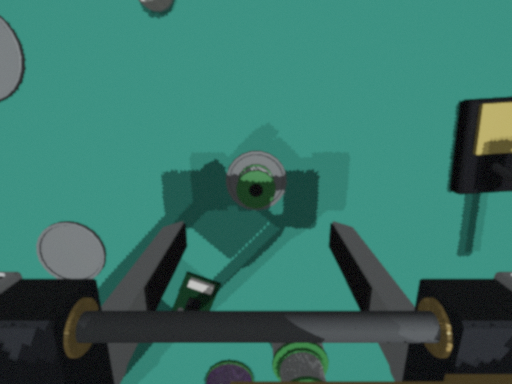

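The medium spool is in its tray (256,185). Next the large one.

>>> {"fn": "move_arm", "kwargs": {
  "steps": [0,0,0,-0.015,-0.012,0,1,0,0,0,-0.04,-0.032,0,1,0,0,0,-0.07,-0.056,0,1,0,0,0,-0.1,-0.08,0,1,0,0,0,-0.13,-0.104,-0.005,1,0,0,0,-0.15,-0.122,-0.015,1,0,0,0,-0.163,-0.132,-0.02,1,0,0,0,-0.1665,-0.135,-0.02,1,0,0,0,-0.1665,-0.135,-0.02,1,0,0,0,-0.1665,-0.135,-0.02,1]
}}

```text
time: 17.05
tool_pos: [0.4726, -0.2843, 0.1386]
ee_rot: [-3.142, -0.001, 0.438]
wrist_force: [0.3, -0.2, -0.2]
width: 0.094
finger_force: 0.0
```

```bash
python3 - <<'E'
from h import *
P=wlook("w6.png",[("l",(.471,-.284),.093,.026),("xl",(.471,-.284),.051,.033)])
E
```

```text
tcp [ 0.4726 -0.2843  0.1386] [-3.142e+00 -1.000e-03  4.380e-01] F [ 0.32 -0.17 -0.15] w 0.094 17.05
l [array([ 0.4718, -0.2847]), np.int64(3409), np.int64(24)]
xl [array([ 0.4714, -0.285 ]), np.int64(1113), np.int64(15)]
```

>>> {"fn": "move_arm", "kwargs": {
  "steps": [0,0,0,0,0,-0.015,1,0,0,0,0,0,-0.03,0.9,0,0,0,0,0,-0.044,0.85,0,0,0,0,0,-0.053,0.85,0,0,0,0,0,-0.057,0.8,0,0,0,0,0,-0.057,0.72,0,0,0,0,0,-0.057,0.64,0,0,0,0,0,-0.057,0.58,0,0,0,0,0,-0.057,0.52,0,0,0,0,0,-0.057,0.46,0,0,0,0,0,-0.057,0.4,0,0,0,0,0,-0.057,0.4]
}}

```text
time: 18.3
tool_pos: [0.4719, -0.2847, 0.0823]
ee_rot: [3.141, -0.001, 0.437]
wrist_force: [-1.8, 3.0, 4.8]
width: 0.0507
finger_force: 30.0
```

>>> {"fn": "move_arm", "kwargs": {
  "steps": [0,0,0,0,0,0.004,0.4,0,0,0,0,0,0.012,0.4,0,0,0,0,0.002,0.024,0.4,0,0,0,0,0.01,0.034,0.4,0,0,0,0,0.025,0.04,0.4,0,0,0,0,0.045,0.04,0.4,0,0,0,0,0.07,0.04,0.4,0,0,0,0,0.095,0.04,0.4,0,0,0,-0.002,0.12,0.04,0.4,0,0,0,-0.004,0.145,0.04,0.4,0,0,0,-0.006,0.17,0.04,0.4,0,0,0,-0.007,0.195,0.035,0.4]
}}

```text
time: 19.5
tool_pos: [0.4647, -0.0879, 0.1177]
ee_rot: [3.14, -0.002, 0.437]
wrist_force: [0.3, -0.2, -2.7]
width: 0.051
finger_force: 30.0
```

>>> {"fn": "move_arm", "kwargs": {
  "steps": [0,0,0,0,0.025,-0.01,0.4,0,0,0,0,0.05,-0.025,0.4,0,0,0,0,0.073,-0.04,0.4,0,0,0,0,0.09,-0.05,0.4,0,0,0,0,0.099,-0.06,0.4,0,0,0,0,0.102,-0.068,0.4,0,0,0,0,0.102,-0.074,0.4,0,0,0,0,0.102,-0.078,0.4,0,0,0,0,0.102,-0.08,0.4,0,0,0,0,0.102,-0.081,0.4,0,0,0,0,0.102,-0.0815,0.4,0,0,0,0,0.102,-0.0815,0.4]
}}

```text
time: 20.7
tool_pos: [0.465, 0.0118, 0.0354]
ee_rot: [3.141, -0.001, 0.436]
wrist_force: [0.3, -1.2, -2.7]
width: 0.0508
finger_force: 30.0
```

>>> {"fn": "move_arm", "kwargs": {
  "steps": [0,0,0,0,0,-0.0005,0.4,0,0,0,0,0,-0.001,0.4,0,0,0,0,0,-0.001,0.4]
}}

```text
time: 21.0
tool_pos: [0.465, 0.0118, 0.0353]
ee_rot: [3.141, -0.0, 0.437]
wrist_force: [-2.0, -0.8, 5.4]
width: 0.0508
finger_force: 30.0
```

Seated. Release.

>>> {"fn": "move_arm", "kwargs": {
  "steps": [0,0,0,0,0,0,0.54,0,0,0,0,0,0,0.6,0,0,0,0,0,0,0.66,0,0,0,0,0,0,0.72,0,0,0,0,0,0,0.74,0,0,0,0,0,0.005,0.74,0,0,0,0,0,0.02,0.74,0,0,0,0,0,0.045,0.8,0,0,0,0,0,0.07,0.9,0,0,0,0,0,0.09,1,0,0,0,0,0,0.1,1,0,0,0,0,0,0.1,1]
}}

```text
time: 22.2
tool_pos: [0.4658, 0.0121, 0.1357]
ee_rot: [3.14, -0.003, 0.437]
wrist_force: [0.5, -0.5, -0.1]
width: 0.0936
finger_force: 0.0
```

```bash
python3 - <<'E'
from h import *
P=wlook("w7.png",[("l",(.465,.0124),.046,.026),("tl",(.465,.0124),.006,.04)])
E
```

```text
tcp [0.4658 0.0121 0.1357] [ 3.14e+00 -3.00e-03  4.37e-01] F [ 0.5  -0.51 -0.14] w 0.0936 22.2
l [array([0.4652, 0.0112]), np.int64(2464), np.int64(24)]
tl [array([0.4665, 0.0123]), np.int64(1730), np.int64(20)]
```

>>> {"fn": "move_arm", "kwargs": {
  "steps": [0,0,0,0,-0.015,0,1,0,0,0,0.001,-0.045,0,1,0,0,0,0.002,-0.08,0,1,0,0,0,0.003,-0.12,0,1,0,0,0,0.004,-0.16,0,1,0,0,0,0.005,-0.2,0,1,0,0,0,0.006,-0.24,0,1,0,0,0,0.0065,-0.27,-0.01,1,0,0,0,0.0065,-0.29,-0.02,1,0,0,0,0.0065,-0.2975,-0.0245,1,0,0,0,0.0065,-0.2975,-0.0245,1,0,0,0,0.0065,-0.2975,-0.0245,1]
}}

```text
time: 23.45
tool_pos: [0.471, -0.2843, 0.1089]
ee_rot: [-3.14, 0.0, 0.437]
wrist_force: [-0.2, -0.4, 0.1]
width: 0.0941
finger_force: 0.0
```

```bash
python3 - <<'E'
from h import *
P=wlook("w8.png",[("xl",(.4715,-.285),.051,.033)])
E
```

```text
tcp [ 0.471  -0.2843  0.1089] [-3.14   0.     0.437] F [-0.19 -0.38  0.05] w 0.0941 23.45
xl [array([ 0.4717, -0.2849]), np.int64(5025), np.int64(24)]
```

View pics/w8.png

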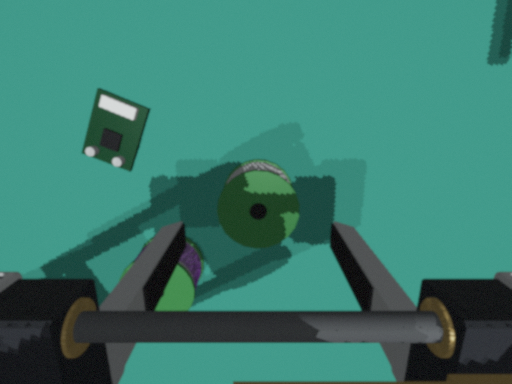

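The xl spool (silver wire, hub at (258,210)) is centred. The purple one, at (165,275), is clear of the fingers by more than 20 mm.

>>> {"fn": "move_arm", "kwargs": {
  "steps": [0,0,0,0,0,-0.015,1,0,0,0,0,0,-0.03,1,0,0,0,0,0,-0.045,1,0,0,0,0,0,-0.058,1,0,0,0,0,0,-0.068,1,0,0,0,0,0,-0.072,0.95,0,0,0,0,0,-0.072,0.85,0,0,0,0,0,-0.072,0.78,0,0,0,0,0,-0.072,0.72,0,0,0,0,0,-0.072,0.65,0,0,0,0,0,-0.072,0.55,0,0,0,0,0,-0.072,0.55]
}}

```text
time: 24.7
tool_pos: [0.4711, -0.2846, 0.0382]
ee_rot: [-3.14, -0.001, 0.437]
wrist_force: [-2.4, 3.4, 6.1]
width: 0.0646
finger_force: 30.0
```

>>> {"fn": "move_arm", "kwargs": {
  "steps": [0,0,0,0,0,0.003,0.55,0,0,0,0,0,0.01,0.55,0,0,0,0,0,0.02,0.55,0,0,0,0,0,0.033,0.55,0,0,0,0,0,0.048,0.55,0,0,0,0,0,0.063,0.55,0,0,0,0.001,0.004,0.076,0.55,0,0,0,0.004,0.011,0.087,0.55,0,0,0,0.009,0.024,0.095,0.55,0,0,0,0.016,0.042,0.1,0.55,0,0,0,0.024,0.063,0.1,0.55,0,0,0,0.032,0.085,0.1,0.55]
}}

```text
time: 25.9
tool_pos: [0.5036, -0.1985, 0.1378]
ee_rot: [-3.141, -0.0, 0.437]
wrist_force: [0.9, 0.7, -6.1]
width: 0.0648
finger_force: 30.0
```

>>> {"fn": "move_arm", "kwargs": {
  "steps": [0,0,0,0.0085,0.0225,0,0.55,0,0,0,0.017,0.045,0,0.55,0,0,0,0.0255,0.0675,0,0.55,0,0,0,0.034,0.09,0,0.55,0,0,0,0.0425,0.1125,0,0.55,0,0,0,0.051,0.135,0,0.55,0,0,0,0.0595,0.1575,0,0.55,0,0,0,0.068,0.18,0,0.55,0,0,0,0.0765,0.2025,0,0.55,0,0,0,0.085,0.225,0,0.55,0,0,0,0.0935,0.2475,0,0.55,0,0,0,0.102,0.27,0,0.55]
}}

```text
time: 27.1
tool_pos: [0.6048, 0.0721, 0.1372]
ee_rot: [-3.141, 0.001, 0.438]
wrist_force: [-0.2, -0.8, -5.0]
width: 0.0649
finger_force: 30.0
```

>>> {"fn": "move_arm", "kwargs": {
  "steps": [0,0,0,0.008,0.022,0,0.55,0,0,0,0.016,0.043,-0.005,0.55,0,0,0,0.023,0.062,-0.012,0.55,0,0,0,0.029,0.076,-0.022,0.55,0,0,0,0.033,0.085,-0.034,0.55,0,0,0,0.0335,0.088,-0.046,0.55,0,0,0,0.0335,0.088,-0.058,0.55,0,0,0,0.0335,0.088,-0.07,0.55,0,0,0,0.0335,0.088,-0.08,0.55,0,0,0,0.0335,0.088,-0.087,0.55,0,0,0,0.0335,0.088,-0.09,0.55,0,0,0,0.0335,0.088,-0.09,0.55]
}}

```text
time: 28.3
tool_pos: [0.6385, 0.1573, 0.0471]
ee_rot: [-3.142, 0.001, 0.436]
wrist_force: [-0.1, 1.3, -5.6]
width: 0.0647
finger_force: 30.0
```

```bash
python3 - <<'E'
from h import *
P=wlook("w9.png",[("txl",(.639,.158),.006,.047),("xl",(.639,.158),.060,.033)])
E
```

```text
tcp [0.6385 0.1573 0.0471] [-3.142e+00  1.000e-03  4.360e-01] F [-0.08  1.32 -5.61] w 0.0647 28.3
txl [array([0.6398, 0.1573]), np.int64(3165), np.int64(14)]
xl [array([0.639, 0.157]), np.int64(9747), np.int64(24)]
```

Aligned. Lower from 0.048 to about 0.041.

>>> {"fn": "move_arm", "kwargs": {
  "steps": [0,0,0,0,0,-0.003,0.55,0,0,0,0,0,-0.005,0.55,0,0,0,0,0,-0.006,0.55,0,0,0,0,0,-0.0065,0.55,0,0,0,0,0,-0.007,0.55,0,0,0,0,0,-0.007,0.55]
}}

```text
time: 28.95
tool_pos: [0.6388, 0.1577, 0.0414]
ee_rot: [3.141, -0.0, 0.437]
wrist_force: [-1.3, -0.1, -1.2]
width: 0.0649
finger_force: 30.0
```

>>> {"fn": "move_arm", "kwargs": {
  "steps": [0,0,0,0,0,-0.0005,0.55,0,0,0,0,0,-0.0005,0.55,0,0,0,0,0,-0.0005,0.55]
}}

```text
time: 29.25
tool_pos: [0.6388, 0.1576, 0.0413]
ee_rot: [3.141, -0.001, 0.437]
wrist_force: [-5.6, -1.7, 5.3]
width: 0.0646
finger_force: 30.0
```

>>> {"fn": "move_arm", "kwargs": {
  "steps": [0,0,0,0,0,0,0.7,0,0,0,0,0,0,0.76,0,0,0,0,0,0,0.82,0,0,0,0,0,0,0.88,0,0,0,0,0,0,0.9,0,0,0,0,0,0.005,0.9,0,0,0,0,0,0.02,0.9,0,0,0,0,0,0.045,0.95,0,0,0,0,0,0.08,1,0,0,0,0,0,0.11,1,0,0,0,0,0,0.13,1,0,0,0,0,0,0.14,1]
}}

```text
time: 30.45
tool_pos: [0.6401, 0.1579, 0.1849]
ee_rot: [3.14, -0.007, 0.437]
wrist_force: [0.4, -0.3, 0.1]
width: 0.0936
finger_force: 0.0
```

>>> {"fn": "move_arm", "kwargs": {
  "steps": [0,0,0,-0.01,0,0.02,1,0,0,0,-0.03,0,0.04,1,0,0,0,-0.06,0,0.06,1,0,0,0,-0.09,0,0.08,1,0,0,0,-0.12,0,0.1,1,0,0,0,-0.15,0,0.12,1,0,0,0,-0.15,0,0.12,1,0,0,0,-0.15,0,0.12,1]
}}

```text
time: 31.25
tool_pos: [0.4887, 0.1577, 0.3007]
ee_rot: [3.141, -0.002, 0.437]
wrist_force: [0.0, -0.6, -0.8]
width: 0.0941
finger_force: 0.0
```

```bash
python3 - <<'E'
from h import *
ims=[]
for c in("scene","side"):
    p,d=snapshot(c);P=cloud(c,d);ims.append(p)
    for n,ct,h,r,rt in(("s",(.4727,.3267),.033,.014,.028),("m",(.6385,-.1495),.039,.02,.034),("l",(.4655,.0124),.045,.026,.04),("xl",(.639,.158),.053,.033,.047)):
        q=P[np.hypot(P[...,0]-ct[0],P[...,1]-ct[1])<r*.8];q=q[q[:,2]>h-.012]
        A=np.c_[q[:,:2]-ct,np.ones(len(q))];k=np.linalg.lstsq(A,q[:,2],rcond=None)[0] if len(q)>5 else 0
        print(c,n,[np.round(x,4) for x in rimfit(P,ct,h+.001,r)],"plane",np.round(k,3))
    save(c+"9.png",p)
a=ims[0][90:300,130:430];b=ims[1][130:380,130:380]
save("fin.png",np.hstack([cv2.resize(a,(440,308)),cv2.resize(b,(308,308))]))
E
```

```text
scene s [array([0.4717, 0.3263]), np.int64(107), np.int64(24)] plane [-0.25  -0.026  0.032]
scene m [array([ 0.6371, -0.1491]), np.int64(179), np.int64(24)] plane [-0.139 -0.062  0.039]
scene l [array([0.4636, 0.0114]), np.int64(259), np.int64(24)] plane [-0.078 -0.037  0.046]
scene xl [array([0.6376, 0.1572]), np.int64(672), np.int64(24)] plane [-0.01  -0.005  0.053]
side s [array([0.472 , 0.3248]), np.int64(44), np.int64(22)] plane [-0.037  0.326  0.032]
side m [array([ 0.6391, -0.1499]), np.int64(241), np.int64(24)] plane [ 0.006 -0.001  0.04 ]
side l [array([0.4651, 0.0105]), np.int64(290), np.int64(24)] plane [-0.01  -0.006  0.046]
side xl [array([0.6389, 0.1559]), np.int64(301), np.int64(24)] plane [-0.004 -0.008  0.055]
```

View pics/fin.png

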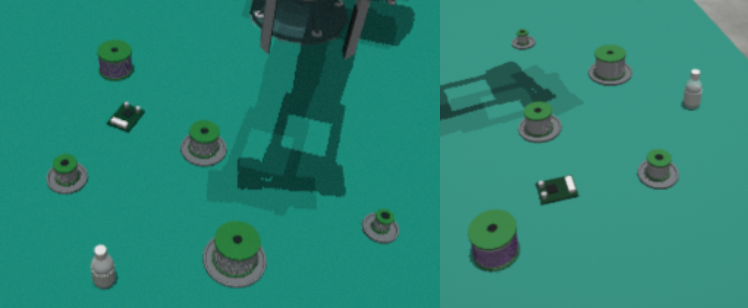

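All four spools stand flat and centred in their trays: small (380,220), medium (66,170), large (204,142) and xl (236,250) in the left half. The board, the flux bottle and the purple spool are where they were. Handing in.

```bash
python3 -c "
from bench import *
print(close_job())"
```

```text
the job is handed in; nothing more can be done
None
```

Each of the four solder spools stands upright and flat in the tray of its own size, with the board, flux bottle and purple spool not disturbed; the job was handed in at about 31 s of the 128 s allowed, and no verdict has come back.

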